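Draw a long pull handle out of a part-closed carton at the picking bay

TASK

Push the cardboard carton along the roller track until it sits fully home against the end stop of the bay. Then take the brass pull handle out through the short opening in the carton's top, tilting it because it is longer than the opening, and finish while still holding it still in the gripper, the whole handle at least 60 mm above the carton and touching nothing else. Leave the carton home in the bay, the black handle inside it and the other things on the bench where they are.

Things in the scene. Friction and masses are not known exactly. Their poses are not given: they have to be found in the camera images.
- track: Grey roller track fixed on the bench; origin on the bench at its middle. Free-turning aluminium rollers (along its x) between two rails along its y, which end 280 mm from the middle. Roller tops 45 mm, rail tops 65 mm above the bench; rails' inner faces at x +-158, outer +-170 mm. The carton rolls to -y, to a yellow end stop (86 mm high); the +y end is open. Place and yaw vary.
- bay_home (a point): Point on the roller tops where the centre of the carton's underside lies when the carton is fully home against the end stop's black rubber pad: 194 mm from the track's middle toward -y, 45 mm above the bench. Axes as the track.
- carton: Brown carton with part-closed top, loose on the rollers, 4 mm play to each rail. Origin: centre of its underside; axes as the track. 308 long in x, 172 wide in y, 60 high, 0.36 to 0.54 kg empty; rigid, all walls, floor and flaps 4 mm. Inside 300 x 164 x 52 high. It starts 210 to 330 mm short of home. Its plain outer side at y = +86 mm is the one to push.
- carton_window (a point): Centre of the opening in the carton's top, level with the flaps' upper faces. The opening is 170 mm along the carton's x and 164 mm (the full inside) along its y. The fixed flap at -x (robot's side) covers carton x -154 to -70 mm, the fixed flap at +x covers +100 to +154 mm.
- brass_pull_center (a point): Centre of the brass handle's bar, 19 mm above the underside of its feet. Square bar 240 long (its x), 18 wide, 18 high, a foot 20 long and 10 high under each end (28 high in all); 0.14 to 0.28 kg. It stands on the carton's inner floor along the carton's x within 0.05 rad, about 33 mm to either side of its middle, its ends under the flaps. Sliding it to -x frees its +x end.
- brass_pull_end_a (a point): Middle of the brass handle's end face at its own +x end (120 mm from its middle, 14 mm above the underside of its feet); at the start this is the end away from the robot.
- brass_pull_end_b (a point): Middle of the brass handle's end face at its own -x end, likewise; at the start the end toward the robot.
- brass_pull: The brass handle as a whole; origin at the middle of its length, level with the underside of its feet; x along the bar, z up when it stands on its feet.
- black_pull_center (a point): Centre of the bar of a black handle of the same shape and size, standing in the same carton on the other side of its middle. It stays in the carton.
- mug: Blue mug, diameter 80, height 95, on the bench to the right; origin at the centre of its underside. Leave alone.
- jar: Jar with a white cap, diameter 68, height 85, on the bench to the right; origin at the centre of its underside. Leave alone.
- tape_roll: Roll of clear packing tape lying flat, outer diameter 100, height 48, on the bench to the left; origin at the centre of its underside. Leave alone.
- hinge_box: Closed cardboard box 120 x 80 x 45, on the bench to the left; origin at the centre of its underside. Leave alone.
Not all that is in view belongs to the job. What is shaped like the part that bears black_pull_center but red is not meant.

How it is judged:
On the way:
1. the carton is home against the end stop (within 12 mm) and at rest, with both handles still inside (y of carton in the frame of bay_home below 0.012 m and x of carton in the frame of bay_home between -0.015 and 0.015 m and height (world z) of carton below 0.055 m and angle between carton's own z axis and vertical below 0.08 rad and linear speed of carton below 0.03 m/s and x of brass_pull_center in the frame of carton between -0.15 and 0.15 m and y of brass_pull_center in the frame of carton between -0.08 and 0.08 m and z of each of brass_pull_center, black_pull_center in the frame of carton below 0.045 m and x of black_pull_center in the frame of carton between -0.15 and 0.15 m and y of black_pull_center in the frame of carton between -0.08 and 0.08 m), for 0.2 s.
At the end, for the whole second after the job is handed in: The brass handle is held in the fingers, still (under 40 mm/s), both of its ends at least 165 mm above the bench (60 mm above the carton's top), touching neither carton nor track; the carton is level on the rollers within 25 mm of home and at rest, with the black handle inside it (y of carton in the frame of bay_home below 0.025 m and x of carton in the frame of bay_home between -0.015 and 0.015 m and height (world z) of carton below 0.055 m and angle between carton's own z axis and vertical below 0.08 rad and linear speed of carton below 0.03 m/s and x of black_pull_center in the frame of carton between -0.15 and 0.15 m and y of black_pull_center in the frame of carton between -0.08 and 0.08 m and z of black_pull_center in the frame of carton below 0.045 m and height (world z) of each of brass_pull_end_a, brass_pull_end_b above 0.165 m and contact force between brass_pull and the fingers above 1 N and contact force between brass_pull and carton below 0.1 N and contact force between brass_pull and track below 0.1 N and linear speed of brass_pull below 0.04 m/s); the arm keeps its last pose, push and grip.
It fails at once if the carton is tipped or lifted off the rollers (angle between carton's own z axis and vertical above 0.2 rad or height (world z) of carton above 0.075 m).
It fails at once if the black handle comes out of the carton (z of black_pull_center in the frame of carton above 0.06 m).
It fails at once if a bystander on the bench is moved by more than 30 mm (distance of any of mug, jar, tape_roll, hinge_box from where it was at the start of the episode above 0.03 m).
It also fails if it takes over 56 s, if anything falls off the work surface, if the arm or the gripper's body presses on something with over 40 N, if the wrist force passes 120 N, or if a joint passes its speed limit or range.

ROBOT

A 7-joint arm with a two-finger parallel gripper is mounted at the origin on the work surface. World frame = base frame: x ahead of the robot, y to its left, z up, the work surface at z = 0. Lengths are in m, angles in rad, forces in N, time in s.
With the tool pointing down it reaches from about 0.425 to 0.875 m from the base axis. Payload 4.7 kg.
Tool frame: the origin (TCP) lies midway between the tips of the shut fingers; the grasp point (between the pads) lies behind it (ctrl.grip_point_offset is the z of the grasp point in the tool frame, in m); z points along the fingers, x is the direction in which the jaws open and shut, and the axes are right-handed (so a half turn about z gives the same grasp; the last joint's range is limited). The gripper opens to 85 mm and grips with 20 to 120 N. Pads are 22 mm wide; open, the fingers measure 114 mm over their backs; the gripper's body (76 mm by 85 mm) begins 54 mm behind the grasp point. The pads swing forward as they close: fully open they stand 13 mm farther back than shut.
Start: joints at [-1.168, 0.321, -0.07, 1.45, 0.023, 1.371, -0.057], TCP at [0.246, 0.601, 0.231] pointing down, gripper open.
Joint ranges: [-2.86, 2.86], [-0.3, 2.09], [-1.38, 1.24], [0.06, 2.45], [-1.56, 4.7], [0.09, 2.05], [-2.69, 2.69]. Speed limits (rad/s): [2.57, 2.57, 3.14, 3.14, 3.14, 3.14, 3.14].

INTERFACE

Orientations are given as a rotation vector (axis times angle).
In Python, from rig import ctrl gives the robot as it stands. The module is installed in compiled form; this text tells all that it offers.
- The arm moves only by the tool jog_arm, never from a script. Its argument "commands" is a list of rows, each an object with "linear": the shift along the tool's x, y, z in m, a list of three; "dr": the turn, a rotation vector about the tool's x, y, z in degrees, a list of three; "gripper": the opening, from 0 (shut) to 1 (fully open). A call has 1 to 5 rows; each row is the pose to reach, as a shift and turn from the pose commanded when the call began, along the tool's axes at that moment; what a row does not reach only later rows make up. A row lasts 1/12 s, in which the tool goes at most 41.7 mm and 7.16 degrees, less where a joint would pass 70% of its speed; a pose out of reach is approached as far as the arm can. A call with a gripper value outside its range is refused whole. The fingers move at their own pace and stop on an object; "grip_force" is the grip in N (left out, the last holds). Time passes only in rows, so rows that repeat a pose let the fingers close. It gives the time, the measured TCP pose, the force and the opening at its end, in the units of the state.
- ctrl.sense(): the state, without advancing time (a new reading comes with each control period).
- ctrl.read_camera(name): name is "scene" or "top" or "wrist"; returns (picture, depth): 420x560x3 uint8, red, green, blue; 420x560 float32, m along the optical axis (not along the pixel's ray), 0 where there is no reading.
- ctrl.camera_info(name): a dict with "fx", "fy", "cx", "cy" (pixels), "k1" (the pictures are not rectified: a ray, as slopes to the right and down, at radius r is drawn at 1 + k1 r^2 times it, then the intrinsics apply), "R" (3x3) and "t" (3): a world point X has camera coordinates R X + t; the wrist camera has in their place "hand_eye" (4x4, takes a point from camera to tool coordinates, whose origin is the TCP and whose axes are the tool frame's). Camera axes: x right, y down, z forward; pixel columns grow to the right and rows downward; lengths in m; the calibration is good to about 2 mm. A picture is of the moment at which its call begins: read the wrist's pose just before it. camera_info takes no time and is no camera call.
- ctrl.finish_job(): hands the job in, once; it reports no verdict.
The state is a dict: "t": time; "q": joint angles; "joint_velocities": joint speeds; "joint_efforts": joint torques, N m; "tool_pos": TCP position; "tcp_rot": TCP orientation; "contact_force": force on the tool from outside, world axes, zero at the start; "moment": the same for the moment, N m; "gripper_width": finger opening in m.
Only numpy, scipy, OpenCV 4.12 (cv2) and the standard library are available. Lean on these libraries where they do the work, as an engineer would, in place of code of your own. Each camera call takes 0.05 s, during which the arm holds its last target.

## Working session

There is one attempt and no reset: what is moved stays moved. The work goes in short steps, Python scripts to look and compute and a tool call to move; the robot and the scene stay as the last step left them, time stands still between calls to the robot, and variables do not carry over. Pictures are saved under pics/ and viewed, and the job is handed in when it is done.

Besides the shell and the picture viewer there is one more tool, called after ">>>" by a JSON object that holds its "api" and its "payload", one argument or row to a line. jog_arm: Moves the arm, as the interface text tells. Its arguments: {"type":"object","properties":{"commands":{"type":"array"},"grip_force":{"type":"number"}},"required":["commands"]}

```bash
mkdir -p pics; ls
cat > h.py <<'E'
import numpy as np, cv2
from scipy.spatial.transform import Rotation as Rn
from rig import ctrl
def cam(name):
    s=ctrl.sense(); im,d=ctrl.read_camera(name); ci=ctrl.camera_info(name)
    if 'hand_eye' in ci:
        H=np.array(ci['hand_eye']); T=np.eye(4); T[:3,:3]=Rn.from_rotvec(s['tcp_rot']).as_matrix(); T[:3,3]=s['tool_pos']
        M=T@H
    else:
        M=np.eye(4); R=np.array(ci['R']); M[:3,:3]=R.T; M[:3,3]=-R.T@np.array(ci['t'])
    return im,d,ci,M
def slopes(ci,uv):
    uv=np.atleast_2d(np.array(uv,float))
    K=np.array([[ci['fx'],0,ci['cx']],[0,ci['fy'],ci['cy']],[0,0,1.]])
    # r_d = s*(1+k1 s^2): matches OpenCV k1
    return cv2.undistortPoints(uv.reshape(-1,1,2),K,np.array([ci['k1'],0,0,0,0.])).reshape(-1,2)
def plane(ci,M,uv,z):
    s=slopes(ci,uv); d=np.c_[s,np.ones(len(s))]@M[:3,:3].T; o=M[:3,3]
    return o+d*((z-o[2])/d[:,2])[:,None]
def pts(ci,M,uv,d):
    s=slopes(ci,uv); uv=np.atleast_2d(uv).astype(int); z=d[uv[:,1],uv[:,0]]
    return (np.c_[s,np.ones(len(s))]*z[:,None])@M[:3,:3].T+M[:3,3]
def save(im,n): cv2.imwrite('pics/'+n,cv2.cvtColor(im,cv2.COLOR_RGB2BGR))
E
python3 - <<'E'
from h import *
print(ctrl.sense(), ctrl.grip_point_offset)
for n in ('scene','top'):
    im,d,ci,M=cam(n); save(im,n+'0.png'); np.savez(n+'0.npz',im=im,d=d,M=M); print(ci)
E
```

```text
pics
{'t': 0.0, 'q': array([-1.16790847,  0.32181816, -0.07011141,  1.45167854,  0.02258785,
        1.37079717, -0.05691066]), 'joint_velocities': array([-0.00035098,  0.00107713,  0.0007109 , -0.00062559,  0.00034048,
        0.00129022, -0.0008128 ]), 'joint_efforts': array([-4.97689634e-04, -4.93572593e+01, -3.82591328e-01, -3.14324820e+01,
        1.29744553e-02,  1.14098491e-02, -1.26881486e-05]), 'tool_pos': array([0.24621507, 0.60097919, 0.23022507]), 'tcp_rot': array([ 2.60774337e+00,  1.74990574e+00, -2.42463940e-03]), 'contact_force': array([-0.54494374, -0.05104404, -0.36352109]), 'moment': array([ 0.02401349, -0.02396077,  0.03229514]), 'gripper_width': 0.08526623977049384} -0.0187
{'fx': 432.3109406370134, 'fy': 432.3109406370134, 'cx': 279.8240617650683, 'cy': 211.62512115906748, 'k1': 0.03173449283871087, 'R': array([[-0.83915069,  0.54383125, -0.00858467],
       [ 0.3503796 ,  0.52844114, -0.77329431],
       [-0.41600512, -0.65191834, -0.63398913]]), 't': array([ 0.35342769, -0.08857093,  1.71663372])}
{'fx': 380.85218921144866, 'fy': 380.85218921144866, 'cx': 277.68107234415163, 'cy': 211.3231785358029, 'k1': -0.00018686564704836208, 'R': array([[ 0.01883321, -0.99973216, -0.01345054],
       [-0.99291681, -0.017123  , -0.11757134],
       [ 0.11730953,  0.01556952, -0.99297335]]), 't': array([0.00615113, 0.45503089, 1.35245885])}
```

View pics/scene0.png

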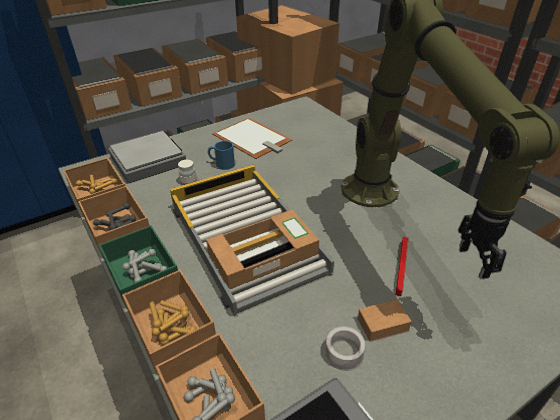

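View pics/top0.png

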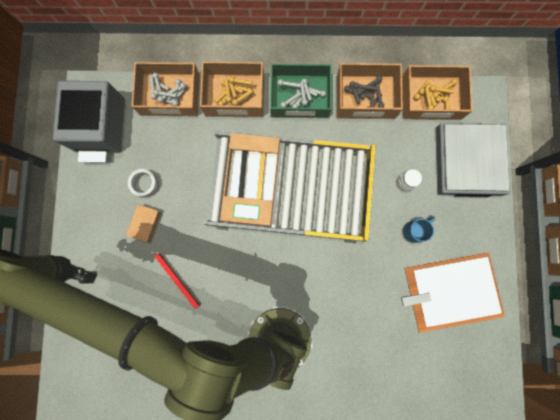

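The top view shows the track (cols 210–375, rows 130–240) with the yellow stop at right (-y). In the carton there are two long bars at cols ~237 and ~262. A red bar on the bench at (178,280) is the decoy. I'll enlarge the carton.

Run:
```python
import cv2
a=cv2.imread('pics/top0.png')[120:250,200:385]; cv2.imwrite('pics/top0c.png',cv2.resize(a,None,fx=4.2,fy=4.2,interpolation=cv2.INTER_CUBIC))
a=cv2.imread('pics/scene0.png')[160:320,160:345]; cv2.imwrite('pics/scene0c.png',cv2.resize(a,None,fx=3.7,fy=3.7,interpolation=cv2.INTER_CUBIC))
```

```text
(no output)
```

View pics/top0c.png

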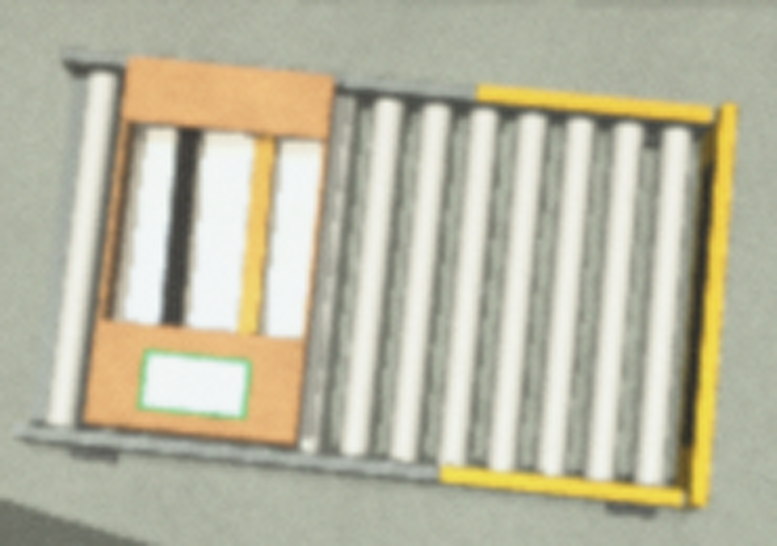

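View pics/scene0c.png

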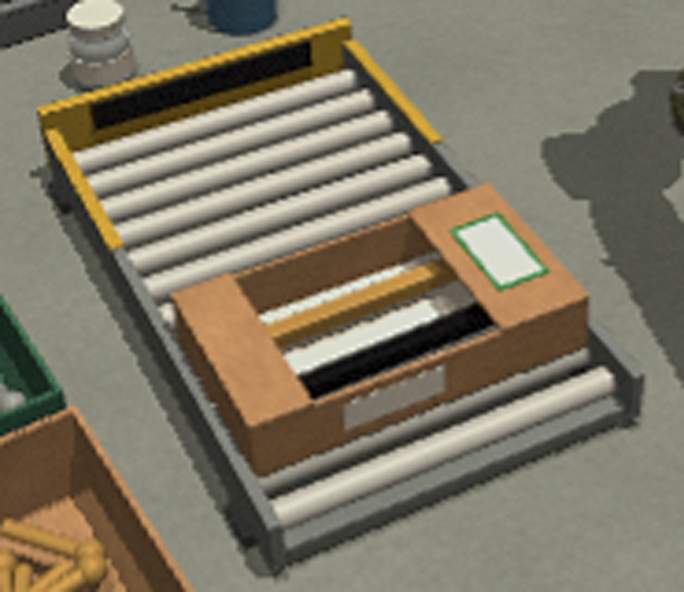

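Candidates: the brass bar (crop col ~255, full ≈(261,176)) is yellow and square, on the -y side. The black bar (≈(243,174)) is on the +y side. The red one on the bench (178,280) is the decoy, so the yellow one is the target. Now the geometry.

Run:
```python
from h import *
f=np.load('top0.npz'); ci=ctrl.camera_info('top'); M=f['M']; im=f['im']; d=f['d']
k=4.2
def c(l): return [(200+(u+.5)/k-.5,120+(v+.5)/k-.5) for u,v in l]
P=plane(ci,M,c([(126,60),(334,76),(298,443),(84,420)]),.105); print('carton top',P.round(4), np.linalg.norm(P-np.roll(P,1,0),axis=1), P.mean(0))
S=plane(ci,M,c([(730,108),(700,505)]),.086); print('stop outer',S.round(4))
R=plane(ci,M,c([(64,52),(20,435)]),.065); print('rail +y outer ends',R.round(4))
h=cv2.cvtColor(im,cv2.COLOR_RGB2HSV)
m=((h[...,0]>17)&(h[...,0]<30)&(h[...,1]>140)&(h[...,2]>120)).astype(np.uint8)*255
roi=np.zeros_like(m); roi[148:202,250:272]=1; m=m*roi
vs,us=np.nonzero(m); Q=plane(ci,M,np.c_[us,vs],.077); print(len(Q),Q.min(0),Q.max(0),Q.mean(0), Rn)
vx,vy,x0,y0=cv2.fitLine(Q[:,:2].astype(np.float32),cv2.DIST_L2,0,.01,.01).ravel(); print(vx,vy,x0,y0)
n,l,st,cc=cv2.connectedComponentsWithStats(m); print(st)
# depth checks
print(pts(ci,M,c([(200,380),(230,90),(255,200),(180,200),(215,200)]),d).round(4))
```

```text
carton top [[0.716  0.1868 0.105 ]
 [0.7047 0.0129 0.105 ]
 [0.398  0.0364 0.105 ]
 [0.4137 0.2108 0.105 ]] [0.30321885 0.17421501 0.30758395 0.17505043] [0.55810022 0.11171716 0.105     ]
stop outer [[ 0.6879 -0.3197  0.086 ]
 [ 0.3547 -0.2918  0.086 ]]
rail +y outer ends [[0.7354 0.2465 0.065 ]
 [0.4039 0.2708 0.065 ]]
26 [0.58064337 0.06597794 0.077     ] [0.65686176 0.07542585 0.077     ] [0.6278846  0.07079791 0.077     ] <class 'scipy.spatial.transform._rotation.Rotation'>
0.99867094 -0.05153997 0.6278846 0.070797905
[[     0      0    560    420 235174]
 [   262    153      3     10     18]
 [   263    166      1      1      1]
 [   261    168      2      2      2]
 [   261    171      2      4      5]]
[[0.4484 0.1176 0.1017]
 [0.6923 0.0994 0.1023]
 [0.6054 0.078  0.0753]
 [0.6044 0.1414 0.0752]
 [0.6111 0.1142 0.0488]]
```

```bash
cat >> h.py <<'E'
YAW=-0.077
xh=np.array([np.cos(YAW),np.sin(YAW),0]); yh=np.array([-np.sin(YAW),np.cos(YAW),0]); zh=np.array([0,0,1.])
MID=np.array([0.548,-0.0205,0.]); HOME=MID-0.194*yh+0.045*zh
def Rt(tilt=0,yaw=YAW):
    # tool x along track y, z down; tilt lifts +x end (about -yh)
    x=np.array([-np.sin(yaw),np.cos(yaw),0]); R0=np.c_[x,np.cross(-zh,x),-zh]
    return Rn.from_rotvec(-tilt*x).as_matrix()@R0
def plan(p,R):
    s=ctrl.sense(); Rc=Rn.from_rotvec(s['tcp_rot']).as_matrix()
    print('now',s['tool_pos'].round(4),'F',s['contact_force'].round(1),'w',round(s['gripper_width'],4),'t',s['t'])
    print('linear',(Rc.T@(np.array(p)-s['tool_pos'])).round(4),'dr',np.degrees(Rn.from_matrix(Rc.T@R).as_rotvec()).round(2))
E
python3 - <<'E'
from h import *
plan(MID+0.258*yh+0.14*zh,Rt())
E
```

```text
now [0.2463 0.601  0.2303] F [-0.5  0.3 -0.2] w 0.0853 t 0.1
linear [-0.215   0.4356  0.0907] dr [-1.000e-02  1.000e-01 -1.787e+01]
```

>>> {"api": "jog_arm", "payload": {
  "commands": [
    {"linear":[-0.018,0.036,0.004],"dr":[0,0,-5],"gripper":0},
    {"linear":[-0.036,0.073,0.008],"dr":[0,0,-10],"gripper":0},
    {"linear":[-0.054,0.109,0.012],"dr":[0,0,-15],"gripper":0},
    {"linear":[-0.072,0.146,0.016],"dr":[0,0,-18],"gripper":0},
    {"linear":[-0.09,0.182,0.02],"dr":[0,0,-18],"gripper":0}
  ]
}}

```text
t: 0.52
tool_pos: [0.3817, 0.4473, 0.2107]
tcp_rot: [2.3, 2.14, -0.001]
contact_force: [1.2, 0.8, -1.3]
gripper_width: 0.0255
```

Run:
```python
from h import *
plan(MID+0.258*yh+0.14*zh,Rt())
```

```text
now [0.3817 0.4473 0.2107] F [ 1.2  0.8 -1.3] w 0.0255 t 0.5167
linear [-0.1965  0.2009  0.0708] dr [-0.01  0.03  0.27]
```

>>> {"api": "jog_arm", "payload": {
  "commands": [
    {"linear":[-0.029,0.029,0.009],"dr":[0,0,0],"gripper":0},
    {"linear":[-0.058,0.058,0.018],"dr":[0,0,0],"gripper":0},
    {"linear":[-0.087,0.087,0.027],"dr":[0,0,0],"gripper":0},
    {"linear":[-0.116,0.116,0.036],"dr":[0,0,0],"gripper":0},
    {"linear":[-0.145,0.145,0.045],"dr":[0,0,0],"gripper":0}
  ]
}}

```text
t: 0.93
tool_pos: [0.5142, 0.2932, 0.166]
tcp_rot: [-2.303, -2.137, 0.0]
contact_force: [0.5, 0.6, 0.3]
gripper_width: 0.0001
```

Run:
```python
from h import *
plan(MID+0.258*yh+0.065*zh,Rt())
```

```text
now [0.5142 0.2932 0.166 ] F [0.5 0.6 0.3] w 0.0001 t 0.9333
linear [-0.0523  0.0577  0.101 ] dr [-0.02  0.01  0.14]
```

>>> {"api": "jog_arm", "payload": {
  "commands": [
    {"linear":[-0.026,0.029,0],"dr":[0,0,0],"gripper":0},
    {"linear":[-0.052,0.058,0.01],"dr":[0,0,0],"gripper":0},
    {"linear":[-0.052,0.058,0.045],"dr":[0,0,0],"gripper":0},
    {"linear":[-0.052,0.058,0.08],"dr":[0,0,0],"gripper":0},
    {"linear":[-0.052,0.058,0.1],"dr":[0,0,0],"gripper":0}
  ]
}}

```text
t: 1.35
tool_pos: [0.5658, 0.2367, 0.0626]
tcp_rot: [-2.304, -2.133, 0.008]
contact_force: [-1.4, 0.4, -0.5]
gripper_width: -0.0003
```

Run:
```python
from h import *
plan(HOME+0.1*yh+0.02*zh,Rt())
im,d,ci,M=cam('top'); save(cv2.resize(im[110:260,180:400],None,fx=3.6,fy=3.6),'top1.png')
```

```text
now [0.5658 0.2367 0.0626] F [-1.4  0.4 -0.5] w -0.0003 t 1.35
linear [-0.3518  0.0019 -0.0015] dr [-0.25  0.15  0.01]
```

View pics/top1.png

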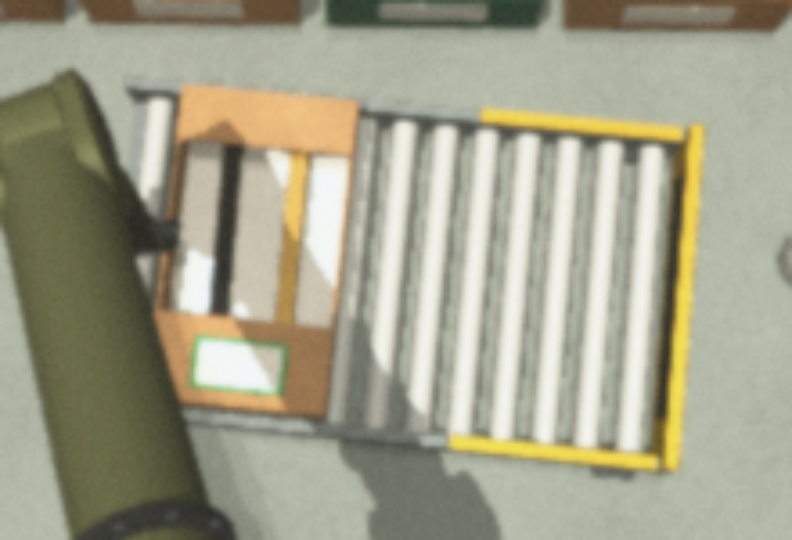

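The gripper is just behind the carton's +y face (near crop (165,237)), still clear of it, so I start pushing along tool -x.

>>> {"api": "jog_arm", "payload": {
  "commands": [
    {"linear":[-0.008,0,0],"dr":[0,0,0],"gripper":0},
    {"linear":[-0.018,0,0],"dr":[0,0,0],"gripper":0},
    {"linear":[-0.03,0,0],"dr":[0,0,0],"gripper":0},
    {"linear":[-0.043,0,0],"dr":[0,0,0],"gripper":0},
    {"linear":[-0.056,0,0],"dr":[0,0,0],"gripper":0}
  ]
}}

```text
t: 1.82
tool_pos: [0.5643, 0.1816, 0.0686]
tcp_rot: [2.302, 2.136, 0.004]
contact_force: [0.3, 0.8, 1.1]
gripper_width: -0.0004
```

>>> {"api": "jog_arm", "payload": {
  "commands": [
    {"linear":[-0.014,0,0],"dr":[0,0,0],"gripper":0},
    {"linear":[-0.028,0,0],"dr":[0,0,0],"gripper":0},
    {"linear":[-0.042,0,0],"dr":[0,0,0],"gripper":0},
    {"linear":[-0.056,0,0],"dr":[0,0,0],"gripper":0},
    {"linear":[-0.07,0,0],"dr":[0,0,0],"gripper":0}
  ]
}}

```text
t: 2.23
tool_pos: [0.5579, 0.1115, 0.0668]
tcp_rot: [-2.303, -2.137, -0.0]
contact_force: [0.6, 1.3, 0.1]
gripper_width: 0.0001
```

>>> {"api": "jog_arm", "payload": {
  "commands": [
    {"linear":[-0.014,0,0],"dr":[0,0,0],"gripper":0},
    {"linear":[-0.028,0,0],"dr":[0,0,0],"gripper":0},
    {"linear":[-0.042,0,0],"dr":[0,0,0],"gripper":0},
    {"linear":[-0.056,0,0],"dr":[0,0,0],"gripper":0},
    {"linear":[-0.07,0,0],"dr":[0,0,0],"gripper":0}
  ]
}}

```text
t: 2.65
tool_pos: [0.5523, 0.042, 0.0665]
tcp_rot: [-2.302, -2.137, 0.001]
contact_force: [-0.3, 1.0, 0.7]
gripper_width: -0.0002
```

Run:
```python
from h import *
plan(HOME+0.1*yh+0.02*zh,Rt())
im,d,ci,M=cam('top'); save(cv2.resize(im[110:260,180:400],None,fx=3.6,fy=3.6),'top2.png')
```

```text
now [0.5523 0.042  0.0665] F [-0.3  1.   0.7] w -0.0002 t 2.65
linear [-1.566e-01  1.000e-04  1.500e-03] dr [-0.04  0.01  0.14]
```

View pics/top2.png

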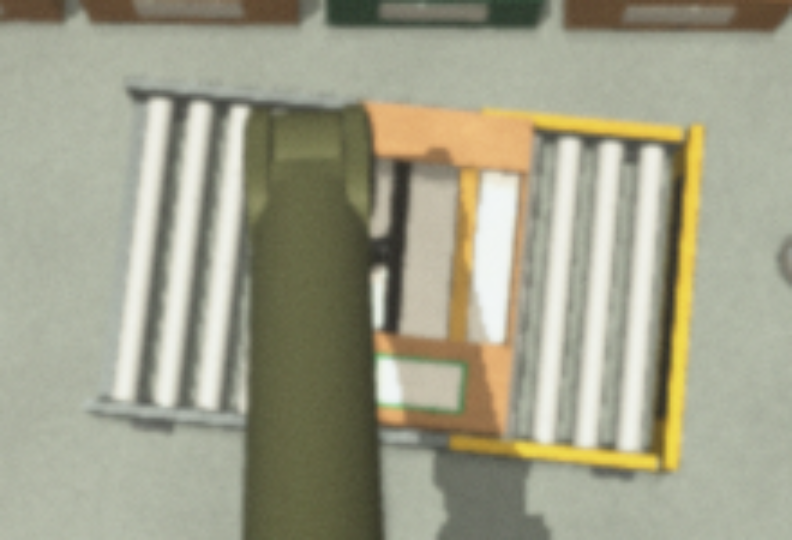

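The carton is rolling well. Its leading edge is at crop col ~525, about 140 mm short of the stop.

>>> {"api": "jog_arm", "payload": {
  "commands": [
    {"linear":[-0.014,0,0],"dr":[0,0,0],"gripper":0},
    {"linear":[-0.028,0,0],"dr":[0,0,0],"gripper":0},
    {"linear":[-0.042,0,0],"dr":[0,0,0],"gripper":0},
    {"linear":[-0.056,0,0],"dr":[0,0,0],"gripper":0},
    {"linear":[-0.07,0,0],"dr":[0,0,0],"gripper":0}
  ]
}}

```text
t: 3.12
tool_pos: [0.5472, -0.027, 0.0664]
tcp_rot: [-2.302, -2.137, 0.001]
contact_force: [-0.1, 1.0, 1.0]
gripper_width: 0.0002
```

>>> {"api": "jog_arm", "payload": {
  "commands": [
    {"linear":[-0.01,0,0],"dr":[0,0,0],"gripper":0},
    {"linear":[-0.02,0,0],"dr":[0,0,0],"gripper":0},
    {"linear":[-0.03,0,0],"dr":[0,0,0],"gripper":0},
    {"linear":[-0.038,0,0],"dr":[0,0,0],"gripper":0},
    {"linear":[-0.046,0,0],"dr":[0,0,0],"gripper":0}
  ]
}}

```text
t: 3.53
tool_pos: [0.5441, -0.0728, 0.0666]
tcp_rot: [-2.302, -2.137, -0.0]
contact_force: [-0.7, 0.9, 0.8]
gripper_width: -0.0001
```

>>> {"api": "jog_arm", "payload": {
  "commands": [
    {"linear":[-0.006,0,0],"dr":[0,0,0],"gripper":0},
    {"linear":[-0.012,0,0],"dr":[0,0,0],"gripper":0},
    {"linear":[-0.018,0,0],"dr":[0,0,0],"gripper":0}
  ]
}}

```text
t: 3.78
tool_pos: [0.5428, -0.0904, 0.0666]
tcp_rot: [-2.302, -2.137, -0.0]
contact_force: [-0.2, 1.4, -0.1]
gripper_width: -0.0001
```

Run:
```python
from h import *
plan(HOME+0.1*yh+0.02*zh,Rt())
im,d,ci,M=cam('top'); save(cv2.resize(im[110:260,180:400],None,fx=3.6,fy=3.6),'top3.png')
```

```text
now [ 0.5428 -0.0904  0.0666] F [-0.2  1.4 -0.1] w -0.0001 t 3.7833
linear [-0.0239 -0.0002  0.0016] dr [-0.01 -0.02  0.16]
```

View pics/top3.png

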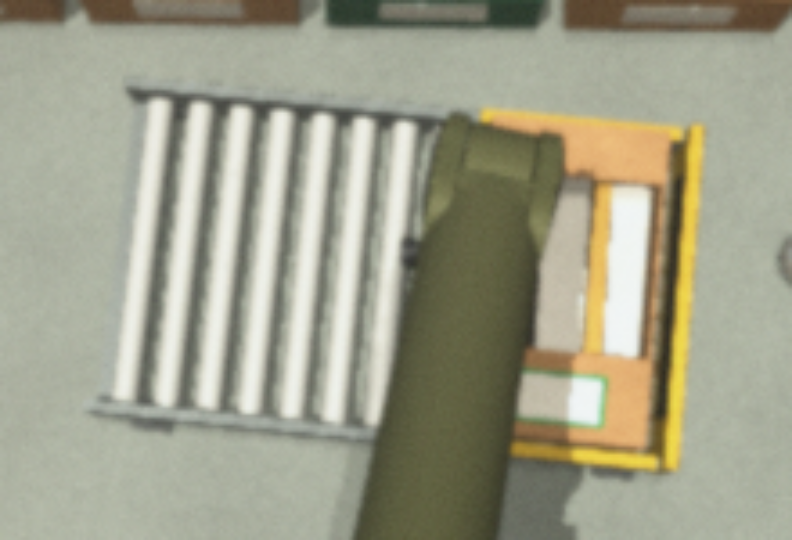

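The carton edge (crop col ~660) is still about 15 mm short of the stop, so I push on slowly until the force rises.

>>> {"api": "jog_arm", "payload": {
  "commands": [
    {"linear":[-0.004,0,0],"dr":[0,0,0],"gripper":0},
    {"linear":[-0.008,0,0],"dr":[0,0,0],"gripper":0},
    {"linear":[-0.012,0,0],"dr":[0,0,0],"gripper":0}
  ]
}}

```text
t: 4.08
tool_pos: [0.5421, -0.1021, 0.0667]
tcp_rot: [-2.302, -2.138, -0.001]
contact_force: [0.2, 0.6, 0.1]
gripper_width: 0.0002
```

>>> {"api": "jog_arm", "payload": {
  "commands": [
    {"linear":[-0.003,0,0],"dr":[0,0,0],"gripper":0},
    {"linear":[-0.005,0,0],"dr":[0,0,0],"gripper":0}
  ]
}}

```text
t: 4.25
tool_pos: [0.5416, -0.1077, 0.0667]
tcp_rot: [2.303, 2.137, 0.0]
contact_force: [0.4, -0.3, 0.1]
gripper_width: -0.0001
```

>>> {"api": "jog_arm", "payload": {
  "commands": [
    {"linear":[-0.003,0,0],"dr":[0,0,0],"gripper":0},
    {"linear":[-0.006,0,0],"dr":[0,0,0],"gripper":0}
  ]
}}

```text
t: 4.42
tool_pos: [0.5414, -0.109, 0.0667]
tcp_rot: [-2.298, -2.136, -0.006]
contact_force: [-1.2, 15.0, 3.4]
gripper_width: 0.0001
```

>>> {"api": "jog_arm", "payload": {
  "commands": [
    {"linear":[-0.002,0,0],"dr":[0,0,0],"gripper":0},
    {"linear":[-0.004,0,0],"dr":[0,0,0],"gripper":0}
  ]
}}

```text
t: 4.58
tool_pos: [0.5414, -0.109, 0.0668]
tcp_rot: [-2.292, -2.136, -0.01]
contact_force: [-0.5, 19.5, 5.1]
gripper_width: -0.0002
```

Force jumped to 15–20 N with no further motion, which means it is against the stop. Hold briefly, back off, rise, and look.

>>> {"api": "jog_arm", "payload": {
  "commands": [
    {"linear":[0,0,0],"dr":[0,0,0],"gripper":0},
    {"linear":[0,0,0],"dr":[0,0,0],"gripper":0},
    {"linear":[0.015,0,0],"dr":[0,0,0],"gripper":0},
    {"linear":[0.045,0,0],"dr":[0,0,0],"gripper":0},
    {"linear":[0.05,0,-0.03],"dr":[0,0,0],"gripper":0.45}
  ]
}}

```text
t: 5.0
tool_pos: [0.5407, -0.0617, 0.0917]
tcp_rot: [-2.291, -2.137, 0.009]
contact_force: [-0.7, 1.5, -0.3]
gripper_width: 0.0104
```

>>> {"api": "jog_arm", "payload": {
  "commands": [
    {"linear":[0,0,-0.04],"dr":[0,0,0],"gripper":0.45},
    {"linear":[0,0,-0.08],"dr":[0,0,0],"gripper":0.45},
    {"linear":[0,0,-0.12],"dr":[0,0,0],"gripper":0.45},
    {"linear":[0,0,-0.16],"dr":[0,0,0],"gripper":0.45},
    {"linear":[0,0,-0.2],"dr":[0,0,0],"gripper":0.45}
  ]
}}

```text
t: 5.42
tool_pos: [0.5442, -0.0676, 0.2989]
tcp_rot: [2.302, 2.137, 0.001]
contact_force: [1.5, -0.5, -0.1]
gripper_width: 0.0383
```

Run:
```python
from h import *
plan(HOME-0.035*yh+0.25*zh,Rt())
for n in ('top','scene','wrist'):
    im,d,ci,M=cam(n); save(im,n+'4.png'); np.savez(n+'4.npz',im=im,d=d,M=M)
print(ci)
im=np.load('top4.npz')['im']; save(cv2.resize(im[110:260,180:400],None,fx=3.6,fy=3.6),'top4c.png')
```

```text
now [ 0.5442 -0.0676  0.2989] F [ 1.5 -0.5 -0.1] w 0.0383 t 5.4167
linear [-0.1818 -0.0002  0.0039] dr [ 0.04 -0.    0.13]
{'fx': 338.72128319300305, 'fy': 338.72128319300305, 'cx': 286.2342036144519, 'cy': 206.7860017967047, 'k1': -0.0207693395200783, 'hand_eye': array([[ 9.99999555e-01,  8.04253533e-05, -9.39857330e-04,
         8.38816890e-04],
       [ 2.07510158e-04,  9.53195179e-01,  3.02355598e-01,
        -7.72928036e-02],
       [ 9.20184531e-04, -3.02355658e-01,  9.53194738e-01,
        -1.43047202e-01],
       [ 0.00000000e+00,  0.00000000e+00,  0.00000000e+00,
         1.00000000e+00]])}
```

View pics/top4c.png

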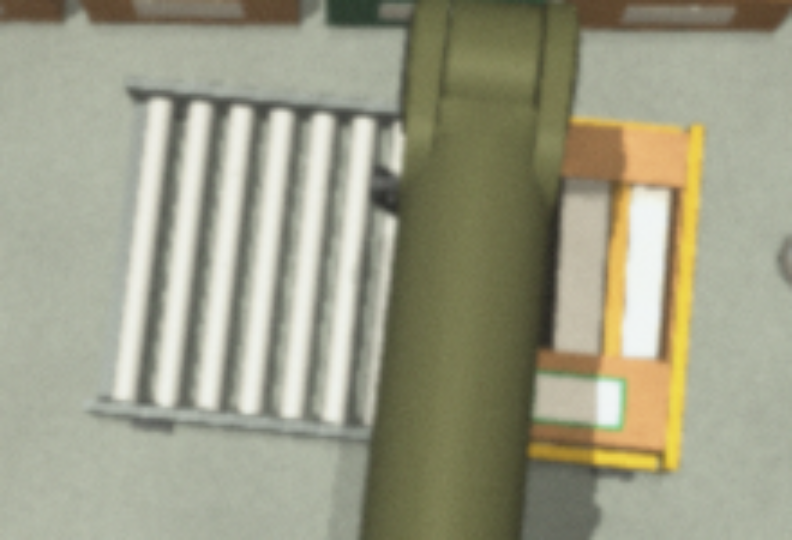

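View pics/wrist4.png

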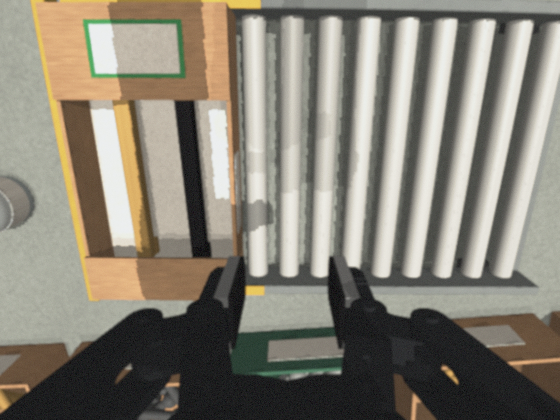

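The top view shows the carton's edge against the yellow stop. The wrist view (up = -x) shows brass at (118–145, 100–258), black at (180–205, …), and window edges at rows 99 and 258. Measuring:

Run:
```python
from h import *
f=np.load('wrist4.npz'); ci=ctrl.camera_info('wrist'); M=f['M']; im=f['im']; d=f['d']
loc=lambda P:np.c_[(P-HOME)@xh,(P-HOME)@yh,P[:,2]-.045].round(4)
h=cv2.cvtColor(im,cv2.COLOR_RGB2HSV)
m=((h[...,0]>16)&(h[...,0]<30)&(h[...,1]>150)&(h[...,2]>90)); m[:103]=0;m[252:]=0;m[:,:108]=0;m[:,160:]=0
vs,us=np.nonzero(m); P=loc(plane(ci,M,np.c_[us,vs],.077))
print(len(P)); 
for a in np.arange(-.06,.1,.02):
    k=(P[:,0]>a)&(P[:,0]<a+.02); print(a.round(2),k.sum(),P[k,1].min() if k.any() else 0,P[k,1].max() if k.any() else 0)
print(cv2.fitLine(P[:,:2].astype(np.float32),cv2.DIST_HUBER,0,.01,.01).ravel())
print('depth pts',loc(pts(ci,M,[(130,150),(138,220),(190,180),(200,50),(150,280),(112,160)],d)))
print('top edges z.105',loc(plane(ci,M,[(55,100),(228,99),(85,259),(233,258),(92,300),(40,5),(237,8)],.105)))
```

```text
Traceback (most recent call last):
  File "h.py", line 18, in plane
    s=slopes(ci,uv); d=np.c_[s,np.ones(len(s))]@M[:3,:3].T; o=M[:3,3]
  File "h.py", line 16, in slopes
    return cv2.undistortPoints(uv.reshape(-1,1,2),K,np.array([ci['k1'],0,0,0,0.])).reshape(-1,2)
           ~~~~~~~~~~~~~~~~~~~^^^^^^^^^^^^^^^^^^^^^^^^^^^^^^^^^^^^^^^^^^^^^^^^^^^^
cv2.error: OpenCV(4.12.0) /io/opencv/modules/calib3d/src/undistort.dispatch.cpp:347: error: (-215:Assertion failed) CV_IS_MAT(_src) && CV_IS_MAT(_dst) && (_src->rows == 1 || _src->cols == 1) && (_dst->rows == 1 || _dst->cols == 1) && _src->cols + _src->rows - 1 == _dst->rows + _dst->cols - 1 && (CV_MAT_TYPE(_src->type) == CV_32FC2 || CV_MAT_TYPE(_src->type) == CV_64FC2) && (CV_MAT_TYPE(_dst->type) == CV_32FC2 || CV_MAT_TYPE(_dst->type) == CV_64FC2) in function 'cvUndistortPointsInternal'
```

```bash
cat > m.py <<'E'
from h import *
f=np.load('wrist4.npz'); ci=ctrl.camera_info('wrist'); M=f['M']; im=f['im']; d=f['d']
loc=lambda P:np.c_[(P-HOME)@xh,(P-HOME)@yh,P[:,2]-.045].round(4)
h=cv2.cvtColor(im,cv2.COLOR_RGB2HSV); print(h[180,110:160:3].tolist())
m=((h[...,0]>12)&(h[...,0]<30)&(h[...,1]>110)&(h[...,2]>60)); m[:103]=0;m[252:]=0;m[:,:108]=0;m[:,160:]=0
vs,us=np.nonzero(m); P=loc(plane(ci,M,np.c_[us,vs],.077))
print(len(P)); 
for a in np.arange(-.06,.1,.02):
    k=(P[:,0]>a)&(P[:,0]<a+.02); print(a.round(2),k.sum(),P[k,1].min() if k.any() else 0,P[k,1].max() if k.any() else 0)
print(cv2.fitLine(P[:,:2].astype(np.float32),cv2.DIST_HUBER,0,.01,.01).ravel())
print('depth pts',loc(pts(ci,M,[(130,150),(138,220),(190,180),(200,50),(150,280),(112,160)],d)))
print('top edges z.105',loc(plane(ci,M,[(55,100),(228,99),(85,259),(233,258),(92,300),(40,5),(237,8)],.105)))
E
python3 m.py
```

```text
[[50, 3, 238], [60, 2, 238], [75, 2, 239], [45, 2, 238], [45, 4, 237], [19, 76, 221], [19, 136, 222], [19, 135, 218], [19, 134, 223], [18, 138, 214], [17, 131, 107], [18, 123, 83], [20, 39, 118], [16, 31, 142], [18, 28, 181], [19, 30, 189], [19, 29, 187]]
2799
-0.06 370 -0.0345 -0.0134
-0.04 364 -0.0341 -0.0132
-0.02 335 -0.0338 -0.0131
0.0 312 -0.0335 -0.0128
0.02 308 -0.0333 -0.0122
0.04 300 -0.0328 -0.0122
0.06 258 -0.0324 -0.012
0.08 328 -0.0674 -0.0071
[ 0.999838    0.01799972  0.01372483 -0.02292865]
depth pts [[-0.0182 -0.0235  0.0325]
 [ 0.0632 -0.0254  0.0333]
 [ 0.0153  0.0396  0.0329]
 [-0.115   0.0673  0.0604]
 [ 0.1263 -0.0088  0.0608]
 [-0.0021 -0.0594  0.005 ]]
top edges z.105 [[-0.0712 -0.0777  0.06  ]
 [-0.0715  0.091   0.06  ]
 [ 0.1003 -0.0798  0.06  ]
 [ 0.0983  0.0878  0.06  ]
 [ 0.1541 -0.0817  0.06  ]
 [-0.1534 -0.075   0.06  ]
 [-0.1496  0.1029  0.06  ]]
```

Carton top measures z = 0.105 and the bar top 0.078, both as specified. The window edges are at -71/+99 mm, so the carton is home. The brass bar centre line is at y ≈ -25 mm (track-home frame). Moving above it.

Run:
```python
from h import *
plan(HOME+.005*xh-0.025*yh+(.15-.045)*zh,Rt(0,-.06))
```

```text
now [ 0.5465 -0.0679  0.3008] F [-1.   0.2 -1.2] w 0.0387 t 5.5667
linear [-0.1717  0.0013  0.1507] dr [ 0.45 -0.03 -0.85]
```

>>> {"api": "jog_arm", "payload": {
  "commands": [
    {"linear":[-0.035,0,0.01],"dr":[0,0,0],"gripper":0.5},
    {"linear":[-0.07,0,0.02],"dr":[0,0,-0.5],"gripper":0.5},
    {"linear":[-0.105,0.001,0.03],"dr":[0,0,-0.8],"gripper":0.5},
    {"linear":[-0.14,0.001,0.04],"dr":[0,0,-0.8],"gripper":0.5},
    {"linear":[-0.17,0.001,0.06],"dr":[0,0,-0.8],"gripper":0.5}
  ]
}}

```text
t: 5.98
tool_pos: [0.5324, -0.2399, 0.2364]
tcp_rot: [2.288, 2.15, 0.0]
contact_force: [0.9, 0.5, 0.1]
gripper_width: 0.0423
```

>>> {"api": "jog_arm", "payload": {
  "commands": [
    {"linear":[0,0,0.03],"dr":[0,0,0],"gripper":0.5},
    {"linear":[0,0,0.06],"dr":[0,0,0],"gripper":0.5},
    {"linear":[0,0,0.085],"dr":[0,0,0],"gripper":0.5},
    {"linear":[0,0,0.085],"dr":[0,0,0],"gripper":0.5}
  ]
}}

```text
t: 6.32
tool_pos: [0.5282, -0.2354, 0.1445]
tcp_rot: [-2.281, -2.145, 0.01]
contact_force: [-0.4, 0.6, -0.8]
gripper_width: 0.0426
```

Run:
```python
from h import *
plan(HOME+.005*xh-0.025*yh+(.055-.045)*zh,Rt(0,-.06))
im,d,ci,M=cam('wrist'); save(im,'wrist5.png'); np.savez('wrist5.npz',im=im,d=d,M=M)
```

```text
now [ 0.5282 -0.2354  0.1445] F [-0.4  0.6 -0.8] w 0.0426 t 6.3167
linear [-0.0036  0.0093  0.0894] dr [-0.7  -0.15 -0.07]
```

View pics/wrist5.png

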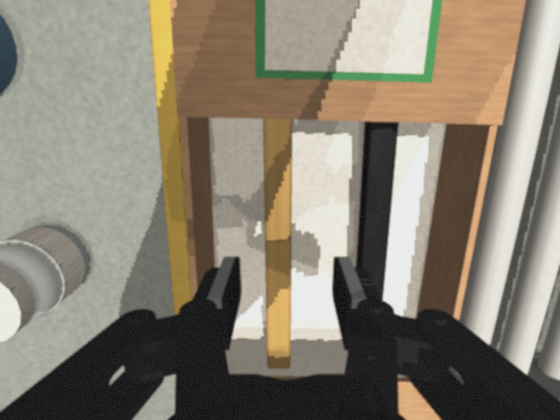

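The jaws straddle the brass bar (cols 265–292). The +x flap edge is near row 375, and the bar seems to end or darken at row 350–367. I'll zoom in there and compute.

Run:
```python
from h import *
f=np.load('wrist5.npz'); ci=ctrl.camera_info('wrist'); M=f['M']; im=f['im']; d=f['d']
save(cv2.resize(im[300:400,200:360],None,fx=5,fy=5,interpolation=cv2.INTER_CUBIC),'w5c.png')
loc=lambda P:np.c_[(P-HOME)@xh,(P-HOME)@yh,P[:,2]-.045].round(4)
print(loc(plane(ci,M,[(265,130),(292,130),(266,345),(290,345),(278,350),(278,367)],.077)))
print(loc(pts(ci,M,[(278,150),(278,240),(278,340),(278,355),(278,362),(250,370),(300,376),(320,370)],d)))
print(loc(plane(ci,M,[(190,118),(490,124),(278,378)],.105)))
```

```text
[[-0.0634 -0.0348  0.032 ]
 [-0.0636 -0.0184  0.032 ]
 [ 0.0937 -0.0346  0.032 ]
 [ 0.0934 -0.0166  0.032 ]
 [ 0.0981 -0.0256  0.032 ]
 [ 0.1138 -0.0254  0.032 ]]
[[-0.0513 -0.0268  0.0315]
 [ 0.0089 -0.0263  0.032 ]
 [ 0.0884 -0.0256  0.0329]
 [ 0.1027 -0.0255  0.0319]
 [ 0.1086 -0.0255  0.0326]
 [ 0.1431 -0.0502  0.0038]
 [ 0.0985 -0.01    0.0569]
 [ 0.1414  0.0107  0.0047]]
[[-0.0711 -0.0726  0.06  ]
 [-0.0707  0.0864  0.06  ]
 [ 0.0974 -0.025   0.06  ]]
```

View pics/w5c.png

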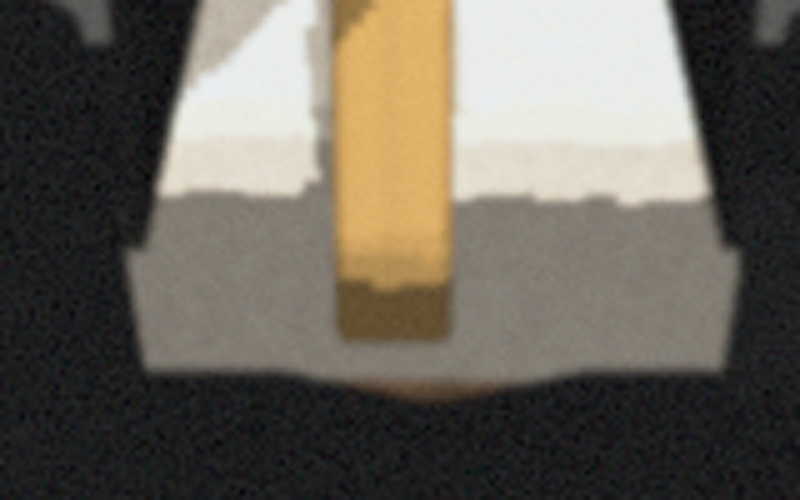

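The brass +x end is visible at (278,368), giving x ≈ +115 mm. The bar centre is therefore at ≈ -5 mm, with about 25 mm of slide room to -x. Descending to grip.

>>> {"api": "jog_arm", "payload": {
  "commands": [
    {"linear":[-0.004,0.005,0.02],"dr":[-0.7,0,0],"gripper":0.5},
    {"linear":[-0.005,0.009,0.045],"dr":[-0.7,0,0],"gripper":0.5},
    {"linear":[-0.005,0.009,0.07],"dr":[-0.7,0,0],"gripper":0.5},
    {"linear":[-0.005,0.009,0.085],"dr":[-0.7,0,0],"gripper":0.5},
    {"linear":[-0.005,0.009,0.085],"dr":[-0.7,0,0],"gripper":0.5}
  ]
}}

```text
t: 6.78
tool_pos: [0.5401, -0.2416, 0.0646]
tcp_rot: [2.283, 2.15, 0.01]
contact_force: [-0.6, 0.1, -0.7]
gripper_width: 0.0428
```

Run:
```python
from h import *
plan(HOME+.005*xh-0.026*yh+(.055-.045)*zh,Rt(0,-.06))
```

```text
now [ 0.5401 -0.2416  0.0646] F [-0.6  0.1 -0.7] w 0.0428 t 6.7833
linear [ 0.0011 -0.0042  0.0095] dr [ 0.45 -0.06 -0.  ]
```

>>> {"api": "jog_arm", "payload": {
  "commands": [
    {"linear":[0,-0.002,0.005],"dr":[0,0,0],"gripper":0.5},
    {"linear":[0,-0.002,0.008],"dr":[0,0,0],"gripper":0.5},
    {"linear":[0,-0.002,0.008],"dr":[0,0,0],"gripper":0.5}
  ]
}}

```text
t: 7.03
tool_pos: [0.5404, -0.2426, 0.0598]
tcp_rot: [2.28, 2.146, 0.015]
contact_force: [-0.6, 0.3, -0.3]
gripper_width: 0.0429
```

Run:
```python
from h import *
plan(HOME+.005*xh-0.026*yh+(.055-.045)*zh,Rt(0,-.06))
```

```text
now [ 0.5404 -0.2426  0.0598] F [-0.6  0.3 -0.3] w 0.0429 t 7.0333
linear [ 0.0021 -0.0045  0.0047] dr [ 0.81  0.02 -0.03]
```

>>> {"api": "jog_arm", "payload": {
  "commands": [
    {"linear":[0.002,-0.004,0.003],"dr":[0.8,0,0],"gripper":0.5},
    {"linear":[0.002,-0.004,0.003],"dr":[0.8,0,0],"gripper":0.2},
    {"linear":[0.002,-0.004,0.003],"dr":[0.8,0,0],"gripper":0},
    {"linear":[0.002,-0.004,0.003],"dr":[0.8,0,0],"gripper":0},
    {"linear":[0.002,-0.004,0.003],"dr":[0.8,0,0],"gripper":0}
  ],
  "grip_force": 60
}}

```text
t: 7.45
tool_pos: [0.5363, -0.2401, 0.0563]
tcp_rot: [-2.287, -2.153, 0.001]
contact_force: [-0.4, 0.6, 3.7]
gripper_width: 0.0169
```

>>> {"api": "jog_arm", "payload": {
  "commands": [
    {"linear":[0,0,0],"dr":[0,0,0],"gripper":0},
    {"linear":[0,0,0],"dr":[0,0,0],"gripper":0},
    {"linear":[0,0,0],"dr":[0,0,0],"gripper":0}
  ],
  "grip_force": 60
}}

```text
t: 7.7
tool_pos: [0.5363, -0.2402, 0.0563]
tcp_rot: [-2.287, -2.153, 0.001]
contact_force: [-1.2, 0.3, 4.6]
gripper_width: 0.0166
```

Run:
```python
from h import *
plan(HOME+(.005-.021)*xh-0.026*yh+(.062-.045)*zh,Rt(0,YAW))
im,d,ci,M=cam('wrist'); save(im,'wrist6.png'); np.savez('wrist6.npz',im=im,d=d,M=M)
```

```text
now [ 0.5363 -0.2402  0.0563] F [-1.2  0.3  4.6] w 0.0166 t 7.7
linear [ 0.0003 -0.0212 -0.0057] dr [-0.04 -0.    0.94]
```

View pics/wrist6.png

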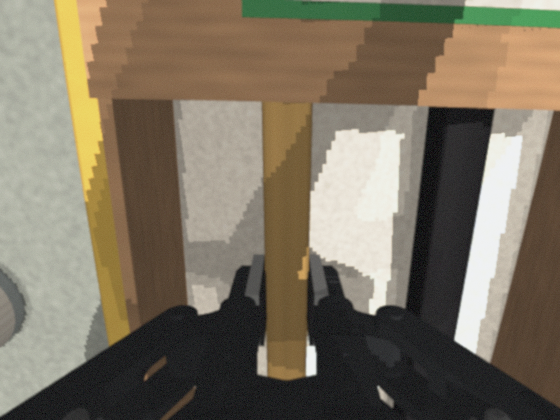

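The brass bar is gripped between the pads (width ≈ 17 mm). I lift it slightly and slide to -x, watching the force.

>>> {"api": "jog_arm", "payload": {
  "commands": [
    {"linear":[0,0,-0.004],"dr":[0,0,0.4],"gripper":0},
    {"linear":[0,-0.004,-0.007],"dr":[0,0,0.9],"gripper":0},
    {"linear":[0,-0.01,-0.007],"dr":[0,0,0.9],"gripper":0},
    {"linear":[0,-0.016,-0.007],"dr":[0,0,0.9],"gripper":0},
    {"linear":[0,-0.019,-0.007],"dr":[0,0,0.9],"gripper":0}
  ],
  "grip_force": 80
}}

```text
t: 8.17
tool_pos: [0.515, -0.2389, 0.062]
tcp_rot: [-2.303, -2.132, 0.003]
contact_force: [-0.5, -1.4, -2.3]
gripper_width: 0.0163
```

>>> {"api": "jog_arm", "payload": {
  "commands": [
    {"linear":[0,0,0],"dr":[0,0,0],"gripper":0},
    {"linear":[0,-0.001,0],"dr":[0,0,0],"gripper":0},
    {"linear":[0,-0.002,0],"dr":[0,0,0],"gripper":0}
  ]
}}

```text
t: 8.42
tool_pos: [0.5149, -0.2387, 0.0626]
tcp_rot: [-2.304, -2.134, 0.002]
contact_force: [-0.1, 0.1, -2.3]
gripper_width: 0.0163
```

Run:
```python
from h import *
plan(HOME+(.005-.021)*xh-0.026*yh+(.062-.045)*zh,Rt(0,YAW))
loc=lambda P:np.c_[(P-HOME)@xh,(P-HOME)@yh,P[:,2]-.045].round(4)
im,d,ci,M=cam('top'); np.savez('top7.npz',im=im,d=d,M=M); save(cv2.resize(im[120:260,290:400],None,fx=5,fy=5,interpolation=cv2.INTER_CUBIC),'top7.png')
im,d,ci,M=cam('scene');np.savez('scene7.npz',im=im,d=d,M=M); save(cv2.resize(im[140:290,140:300],None,fx=4,fy=4,interpolation=cv2.INTER_CUBIC),'scene7.png')
```

```text
now [ 0.5149 -0.2387  0.0626] F [-0.1  0.1 -2.3] w 0.0163 t 8.4167
linear [0.0001 0.0002 0.0006] dr [-0.09 -0.    0.05]
```

View pics/top7.png

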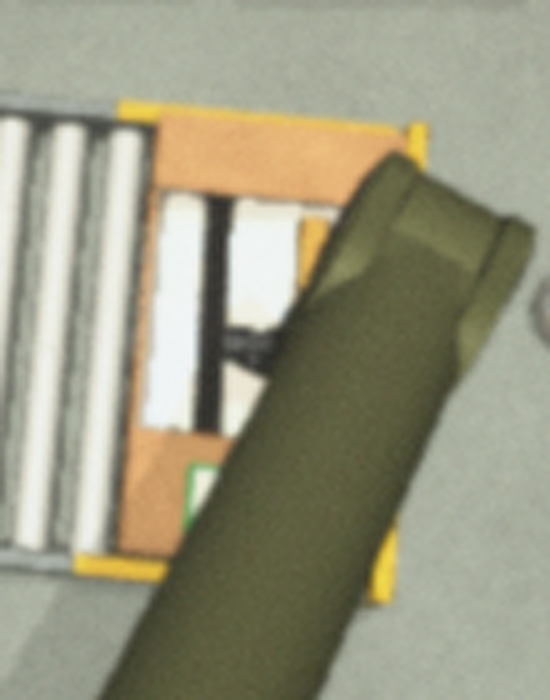

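View pics/scene7.png

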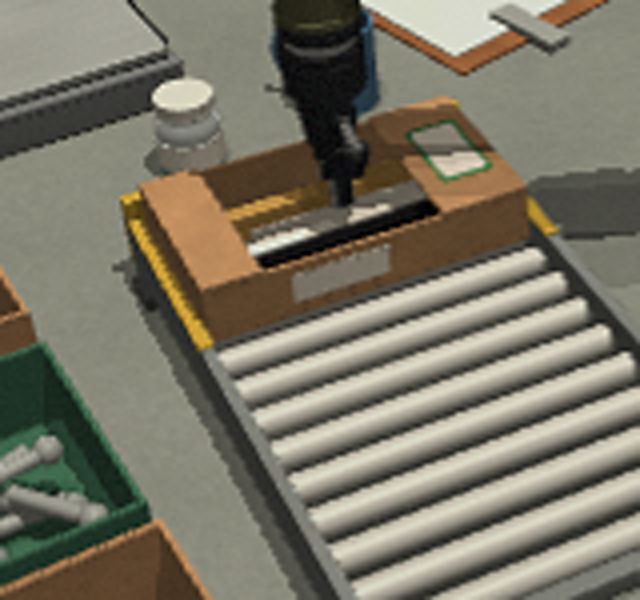

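The top view shows the brass +x end (crop (313,217)) now inside the window, with the flap edge at row ~203. Checking in mm.

Run:
```python
from h import *
loc=lambda P:np.c_[(P-HOME)@xh,(P-HOME)@yh,P[:,2]-.045].round(4)
f=np.load('top7.npz'); ci=ctrl.camera_info('top'); M=f['M']
k=lambda u,v:(290+(u+.5)/5-.5,120+(v+.5)/5-.5)
print(loc(plane(ci,M,[k(313,217)],.084)), loc(plane(ci,M,[k(290,203),k(180,192),k(170,434)],.105)))
print(M[:3,3])
```

```text
[[ 0.0926 -0.0242  0.039 ]] [[ 0.0955 -0.0043  0.06  ]
 [ 0.0963  0.0721  0.06  ]
 [-0.0731  0.0652  0.06  ]]
[ 0.29303566 -0.00711615  1.39653691]
```

```bash
cat > tilt.py <<'E'
from h import *
GX,GZ=.1307,.0073   # TCP in bar profile (from -x lower corner)
FL=.049
def tcp(th,X,Z):
    c,s=np.cos(th),np.sin(th); return X+c*GX-s*GZ, FL+Z+s*GX+c*GZ
def marg(th,X,Z,xl=-.072,xr=.096,wall=-.152):
    c,s=np.cos(th),np.sin(th)
    to=lambda x,z:(c*(x-X)+s*(z-Z), -s*(x-X)+c*(z-Z)) # to bar frame
    def rect(p): # signed distance outside of 240x28 rect
        dx=max(-p[0],p[0]-.24); dz=max(-p[1],p[1]-.028); return max(dx,dz)
    out=[min(rect(to(xl,z)) for z in(.052,.056)),min(rect(to(xr,z)) for z in(.052,.056)),X-.028*s-wall,Z]
    t=tcp(th,X,Z); # body corners: 73mm behind TCP, +-42
    b=min(t[1]+c*.073-s*.042, t[1]+c*.073+s*.042)-.105
    return np.array(out+[b])*1000
W=[(0,-.147,.0063),(5,-.1455,.004),(10,-.1435,.003),(14.5,-.142,.002),(14.5,-.113,.0095),(17,-.095,.016),(22,-.080,.030),(25,-.055,.055),(25,-.045,.12)]
if __name__=='__main__':
    for a,b in zip(W[:-1],W[1:]):
        ms=[]
        for u in np.linspace(0,1,9):
            w=np.array(a)*(1-u)+np.array(b)*u; ms.append(marg(np.radians(w[0]),w[1],w[2]))
        t=tcp(np.radians(b[0]),*b[1:]); print(b,'tcp x,z',np.round(t,4),'min margins flapL flapR wall floor body',np.min(ms,0).round(1))
E
python3 tilt.py
```

```text
(5, -0.1455, 0.004) tcp x,z [-0.0159  0.0717] min margins flapL flapR wall floor body [13.4  4.5  4.1  4.  30.6]
(10, -0.1435, 0.003) tcp x,z [-0.0161  0.0819] min margins flapL flapR wall floor body [ 7.8  4.4  3.6  3.  35.7]
(14.5, -0.142, 0.002) tcp x,z [-0.0173  0.0908] min margins flapL flapR wall floor body [ 2.9  3.8  3.   2.  41.5]
(14.5, -0.113, 0.0095) tcp x,z [0.0117 0.0983] min margins flapL flapR wall floor body [ 2.9  7.3  3.   2.  46. ]
(17, -0.095, 0.016) tcp x,z [0.0279 0.1102] min margins flapL flapR wall floor body [-0.3  7.3 32.   9.5 53.5]
(22, -0.08, 0.03) tcp x,z [0.0384 0.1347] min margins flapL flapR wall floor body [-10.6  17.6  48.8  16.   62.7]
(25, -0.055, 0.055) tcp x,z [0.0604 0.1659] min margins flapL flapR wall floor body [-11.7  41.8  61.5  30.   81.7]
(25, -0.045, 0.12) tcp x,z [0.0704 0.2309] min margins flapL flapR wall floor body [ 15.   62.9  85.2  55.  109.3]
```

```bash
python3 - <<'E'
import tilt,re
s=open('tilt.py').read()
s=re.sub(r'W=\[.*\]\n','W=[(0,-.147,.0063),(5,-.1455,.004),(10,-.1435,.003),(14.5,-.142,.002),(14.5,-.113,.007),(14.5,-.085,.014),(14.5,-.058,.021),(14.5,-.045,.06),(14.5,-.04,.16)]\n',s); open('tilt.py','w').write(s)
E
python3 tilt.py
cat > pl.py <<'E'
import sys; from tilt import *
i=int(sys.argv[1]); th,X,Z=W[i]; th=np.radians(th); t=tcp(th,X,Z)
plan(HOME*[1,1,0]+t[0]*xh-0.026*yh+t[1]*zh,Rt(th))
s=ctrl.sense(); p=s['tool_pos']; R=Rn.from_rotvec(s['tcp_rot']).as_matrix(); zt=R[:,2]; tn=np.arctan2(zt@xh,-zt[2]); x=(p-HOME)@xh
c,sn=np.cos(tn),np.sin(tn); print('tilt now',np.degrees(tn).round(2),'y',((p-HOME)@yh).round(4)); X=x-c*GX+sn*GZ; Z=p[2]-FL-sn*GX-c*GZ; print('corner',X.round(4),Z.round(4),'margins',marg(tn,X,Z).round(1))
E
python3 pl.py 1
```

```text
(5, -0.1455, 0.004) tcp x,z [-0.0159  0.0717] min margins flapL flapR wall floor body [13.4  4.5  4.1  4.  30.6]
(10, -0.1435, 0.003) tcp x,z [-0.0161  0.0819] min margins flapL flapR wall floor body [ 7.8  4.4  3.6  3.  35.7]
(14.5, -0.142, 0.002) tcp x,z [-0.0173  0.0908] min margins flapL flapR wall floor body [ 2.9  3.8  3.   2.  41.5]
(14.5, -0.113, 0.007) tcp x,z [0.0117 0.0958] min margins flapL flapR wall floor body [ 2.9  4.9  3.   2.  46. ]
(14.5, -0.085, 0.014) tcp x,z [0.0397 0.1028] min margins flapL flapR wall floor body [ 5.3  4.7 32.   7.  51. ]
(14.5, -0.058, 0.021) tcp x,z [0.0667 0.1098] min margins flapL flapR wall floor body [ 5.5  4.7 60.  14.  58. ]
(14.5, -0.045, 0.06) tcp x,z [0.0797 0.1488] min margins flapL flapR wall floor body [ 5.8  4.7 87.  21.  65. ]
(14.5, -0.04, 0.16) tcp x,z [0.0847 0.2488] min margins flapL flapR wall floor body [ 27.1  39.2 100.   60.  104. ]
now [ 0.5149 -0.2388  0.0626] F [-1.2  1.1 -2.4] w 0.0162 t 8.5167
linear [ 0.0002  0.0003 -0.0091] dr [-5.1  -0.    0.04]
tilt now -0.1 y -0.0262
corner -0.1469 0.0065 margins [17.6 17.9  5.1  6.5 30.5]
```

>>> {"api": "jog_arm", "payload": {
  "commands": [
    {"linear":[0,0,-0.003],"dr":[-1.7,0,0],"gripper":0},
    {"linear":[0,0,-0.006],"dr":[-3.4,0,0],"gripper":0},
    {"linear":[0,0,-0.009],"dr":[-5.1,0,0],"gripper":0},
    {"linear":[0,0,-0.009],"dr":[-5.1,0,0],"gripper":0}
  ]
}}

```text
t: 8.85
tool_pos: [0.5142, -0.2391, 0.072]
tcp_rot: [2.257, 2.089, 0.093]
contact_force: [-0.3, -0.0, -2.4]
gripper_width: 0.0162
```

```bash
python3 pl.py 2
```

```text
now [ 0.5142 -0.2391  0.072 ] F [-0.3 -0.  -2.4] w 0.0162 t 8.85
linear [ 0.0006  0.0017 -0.0098] dr [-4.94 -0.01 -0.02]
tilt now 5.06 y -0.0266
corner -0.1464 0.0042 margins [13.   5.7  3.1  4.2 36. ]
```

>>> {"api": "jog_arm", "payload": {
  "commands": [
    {"linear":[0,0.001,-0.003],"dr":[-1.7,0,0],"gripper":0},
    {"linear":[0,0.002,-0.006],"dr":[-3.4,0,0],"gripper":0},
    {"linear":[0,0.002,-0.01],"dr":[-5,0,0],"gripper":0},
    {"linear":[0,0.002,-0.01],"dr":[-5,0,0],"gripper":0}
  ]
}}

```text
t: 9.18
tool_pos: [0.5154, -0.2392, 0.0821]
tcp_rot: [2.207, 2.043, 0.18]
contact_force: [0.6, -0.4, -1.9]
gripper_width: 0.0163
```

```bash
python3 pl.py 3
```

```text
now [ 0.5154 -0.2392  0.0821] F [ 0.6 -0.4 -1.9] w 0.0163 t 9.1833
linear [ 0.0005 -0.     -0.0088] dr [-4.46 -0.02 -0.01]
tilt now 10.04 y -0.0265
corner -0.1431 0.0032 margins [ 7.7  4.   4.   3.2 41.7]
```

>>> {"api": "jog_arm", "payload": {
  "commands": [
    {"linear":[0,0,-0.003],"dr":[-1.5,0,0],"gripper":0},
    {"linear":[0,0,-0.006],"dr":[-3,0,0],"gripper":0},
    {"linear":[0,0,-0.009],"dr":[-4.5,0,0],"gripper":0},
    {"linear":[0,0,-0.009],"dr":[-4.5,0,0],"gripper":0}
  ]
}}

```text
t: 9.52
tool_pos: [0.5134, -0.239, 0.0908]
tcp_rot: [2.161, 2.0, 0.257]
contact_force: [-1.3, 0.0, -3.0]
gripper_width: 0.0161
```

```bash
python3 pl.py 4
python3 - <<'E'
from h import *
im,d,ci,M=cam('scene'); save(cv2.resize(im[140:290,140:300],None,fx=4,fy=4,interpolation=cv2.INTER_CUBIC),'scene8.png')
im,d,ci,M=cam('wrist'); save(im,'wrist8.png')
E
```

```text
now [ 0.5134 -0.239   0.0908] F [-1.3  0.  -3. ] w 0.0161 t 9.5167
linear [0.0005 0.0297 0.0026] dr [ 0.09 -0.03 -0.04]
tilt now 14.59 y -0.0265
corner -0.1424 0.0019 margins [ 2.8  7.6  2.6  1.9 45.9]
```

View pics/scene8.png

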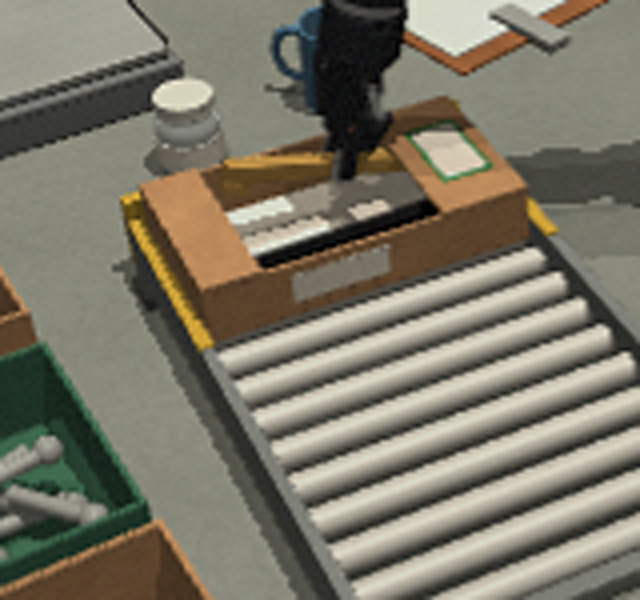

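View pics/wrist8.png

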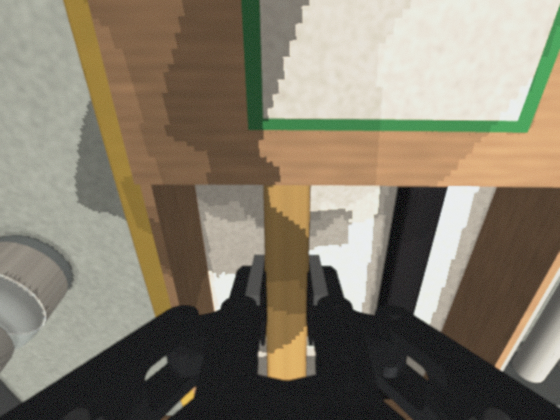

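The brass +x end now stands above the flap (scene crop (228,162)), with no contact force beyond its weight. Next I draw it out along its own axis.

>>> {"api": "jog_arm", "payload": {
  "commands": [
    {"linear":[0,0.007,0.0005],"dr":[0,0,0],"gripper":0},
    {"linear":[0,0.014,0.001],"dr":[0,0,0],"gripper":0},
    {"linear":[0,0.021,0.002],"dr":[0,0,0],"gripper":0},
    {"linear":[0,0.028,0.0025],"dr":[0,0,0],"gripper":0},
    {"linear":[0,0.028,0.0025],"dr":[0,0,0],"gripper":0}
  ]
}}

```text
t: 10.03
tool_pos: [0.5445, -0.2408, 0.0957]
tcp_rot: [2.158, 2.002, 0.255]
contact_force: [0.5, 0.2, -1.3]
gripper_width: 0.0161
```

```bash
python3 pl.py 5
```

```text
now [ 0.5445 -0.2408  0.0957] F [ 0.5  0.2 -1.3] w 0.0161 t 10.0333
linear [-0.0002  0.0272 -0.0002] dr [0.09 0.02 0.12]
tilt now 14.59 y -0.0259
corner -0.1112 0.0067 margins [ 5.9  4.5 33.7  6.7 50.8]
```

>>> {"api": "jog_arm", "payload": {
  "commands": [
    {"linear":[0,0.009,0],"dr":[0,0,0],"gripper":0},
    {"linear":[0,0.018,0],"dr":[0,0,0],"gripper":0},
    {"linear":[0,0.027,0],"dr":[0,0,0],"gripper":0},
    {"linear":[0,0.036,0],"dr":[0,0,0],"gripper":0},
    {"linear":[0,0.036,0],"dr":[0,0,0],"gripper":0}
  ]
}}

```text
t: 10.45
tool_pos: [0.5796, -0.2434, 0.1053]
tcp_rot: [2.157, 2.001, 0.256]
contact_force: [0.6, 0.2, -2.0]
gripper_width: 0.0166
```

```bash
python3 pl.py 6
```

```text
now [ 0.5796 -0.2434  0.1053] F [ 0.6  0.2 -2. ] w 0.0166 t 10.45
linear [-0.0002  0.0186  0.0002] dr [0.15 0.02 0.12]
tilt now 14.65 y -0.0258
corner -0.0759 0.0162 margins [ 5.7  5.  69.  16.2 60.3]
```

>>> {"api": "jog_arm", "payload": {
  "commands": [
    {"linear":[0,0.009,0],"dr":[0,0,0],"gripper":0},
    {"linear":[0,0.018,0],"dr":[0,0,0],"gripper":0},
    {"linear":[0,0.024,-0.002],"dr":[0,0,0],"gripper":0},
    {"linear":[0,0.024,-0.002],"dr":[0,0,0],"gripper":0}
  ]
}}

```text
t: 10.78
tool_pos: [0.6016, -0.2453, 0.1133]
tcp_rot: [2.158, 2.001, 0.256]
contact_force: [-0.8, 0.8, -2.4]
gripper_width: 0.0162
```

```bash
python3 pl.py 8
python3 - <<'E'
from h import *
im,d,ci,M=cam('scene'); save(cv2.resize(im[140:290,140:300],None,fx=4,fy=4,interpolation=cv2.INTER_CUBIC),'scene9.png')
E
```

```text
now [ 0.6016 -0.2453  0.1133] F [-0.8  0.8 -2.4] w 0.0162 t 10.7833
linear [-1.000e-04  4.780e-02 -1.275e-01] dr [0.13 0.02 0.09]
tilt now 14.63 y -0.026
corner -0.0539 0.0242 margins [ 9.5  7.1 91.  24.2 68.3]
```

View pics/scene9.png

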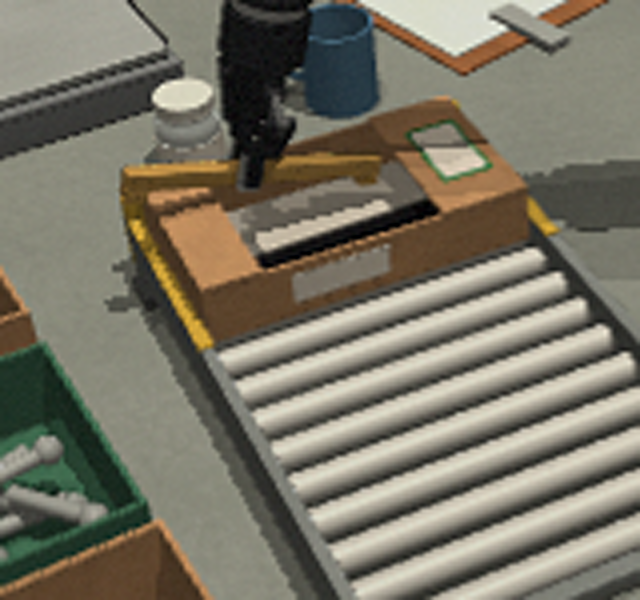

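The -x end is now clear of the robot-side flap (scene crop (383,170)), so it's time to lift out.

>>> {"api": "jog_arm", "payload": {
  "commands": [
    {"linear":[0,0.008,-0.022],"dr":[0,0,0],"gripper":0},
    {"linear":[0,0.018,-0.048],"dr":[0,0,0],"gripper":0},
    {"linear":[0,0.028,-0.075],"dr":[0,0,0],"gripper":0},
    {"linear":[0,0.038,-0.101],"dr":[0,0,0],"gripper":0},
    {"linear":[0,0.048,-0.127],"dr":[0,0,0],"gripper":0}
  ]
}}

```text
t: 11.25
tool_pos: [0.6135, -0.2465, 0.2483]
tcp_rot: [2.162, 2.001, 0.254]
contact_force: [1.4, 0.3, -2.0]
gripper_width: 0.0163
```

>>> {"api": "jog_arm", "payload": {
  "commands": [
    {"linear":[0,0.005,-0.02],"dr":[3,0,0],"gripper":0},
    {"linear":[0,0.005,-0.03],"dr":[6,0,0],"gripper":0},
    {"linear":[0,0.005,-0.03],"dr":[6,0,0],"gripper":0},
    {"linear":[0,0.005,-0.03],"dr":[6,0,0],"gripper":0},
    {"linear":[0,0.005,-0.03],"dr":[6,0,0],"gripper":0}
  ]
}}

```text
t: 11.67
tool_pos: [0.6104, -0.2462, 0.2756]
tcp_rot: [2.224, 2.059, 0.152]
contact_force: [-0.4, -0.5, -2.5]
gripper_width: 0.0161
```

```bash
python3 pl.py 8
python3 - <<'E'
from h import *
im,d,ci,M=cam('scene'); save(im,'scene10.png')
im,d,ci,M=cam('top'); np.savez('top10.npz',im=im,d=d,M=M); save(cv2.resize(im[110:260,180:400],None,fx=3.6,fy=3.6),'top10.png')
print(ctrl.sense()['joint_velocities'].round(3))
E
```

```text
now [ 0.6104 -0.2462  0.2756] F [-0.4 -0.5 -2.5] w 0.0161 t 11.6667
linear [0.0002 0.0011 0.0272] dr [-6.1  -0.04  0.  ]
tilt now 8.4 y -0.0262
corner -0.0486 0.2003 margins [139.3 163.8  99.3 200.3 236.6]
[-0.    -0.002  0.    -0.011  0.     0.006 -0.002]
```

View pics/scene10.png

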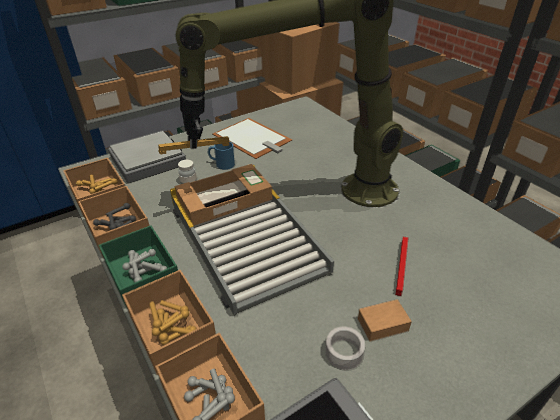

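View pics/top10.png

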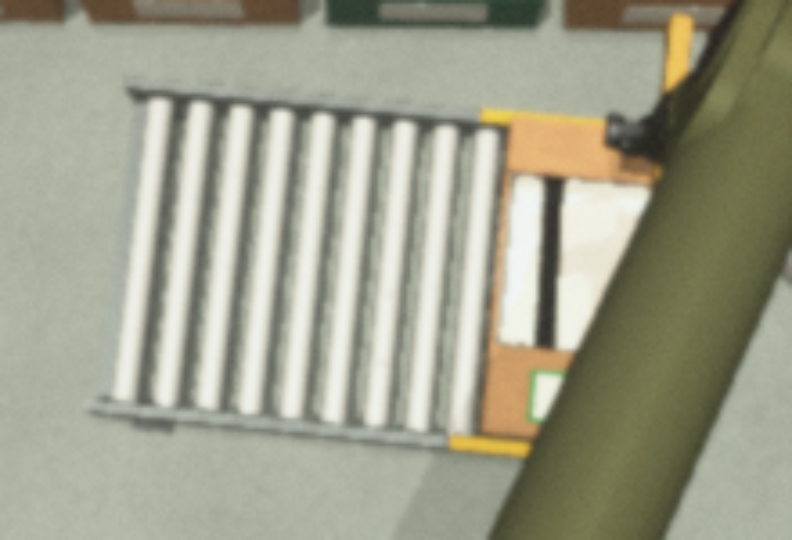

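The brass bar is held well clear (scene (190,145)), the black handle is in the carton, and the other things are untouched. Last numeric check of the carton's home position and the height of the brass ends.

Run:
```python
from h import *
loc=lambda P:np.c_[(P-HOME)@xh,(P-HOME)@yh,P[:,2]-.045].round(4)
f=np.load('top10.npz'); ci=ctrl.camera_info('top'); M=f['M']
k=lambda u,v:(180+(u+.5)/3.6-.5,110+(v+.5)/3.6-.5)
print(loc(plane(ci,M,[k(508,121),k(483,435)],.105)))
print('brass visible', pts(ci,M,[k(680,20),k(676,90)],f['d']).round(3))
```

```text
[[ 0.1472  0.0931  0.06  ]
 [-0.1582  0.0915  0.06  ]]
brass visible [[ 0.709 -0.251  0.316]
 [ 0.596 -0.211  0.48 ]]
```

Run:
```python
from h import *
s=ctrl.sense(); print(s['tool_pos'],s['gripper_width'],s['t']); print(ctrl.finish_job())
```

```text
[ 0.61018716 -0.24614933  0.27557137] 0.016518370917883253 11.7667
the job is handed in; nothing more can be done
None
```

I pushed the carton home and took the brass handle out through the opening. The job was handed in at t = 11.8 s with the handle still held; no verdict was given.

**Carton:** I pushed it with shut fingers until the push force rose to 15–20 N and it moved no further. In the last top picture its edges lie about 6 mm in y and 5 mm in x off my estimated home point. That point is only good to a few mm, and part of the 6 mm looks like its error, since the finger position at the hard stop already read about 5 mm long. I did not measure the gap at the rubber pad itself. In the pictures after the push the carton looks flush with the stop.

**Brass handle:** I gripped it near its middle, slid it 21 mm to -x and tilted it about 14.5°. Then I drew it out along its own length and lifted it. The force stayed at about its own weight, 2–3 N. It is held still at 16.5 mm finger opening, its lower end at about z = 0.25 m by the arm's pose. The camera depth puts its far end at 0.316 m; both ends must be above 0.165 m.

**Everything else:** In the last pictures the black handle is still in the carton, and the bench items that can be seen are where they were. I did not measure those positions.

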